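# Set the pad clearance of a trike's disc brake through the wheel

## Robot

A 6-joint arm with a two-finger parallel gripper is mounted at the origin on the work surface. World frame = base frame: x ahead of the robot, y to its left, z up, the work surface at z = 0. Lengths are in m, angles in degrees, forces in N, time in s.
With the tool pointing down it reaches from about 0.3 to 0.75 m from the base axis. Payload 8.5 kg.
Tool frame: the origin (TCP) lies on the centre line of the jaws, within the pads' length; the fingertips stand env.tips_ahead ahead of it and the grasp point (between the pads) lies 8 mm behind it (env.tips_ahead is the distance from the TCP to the fingertips, in m); z points along the fingers, y is the direction in which the jaws open and shut (so a half turn about z gives the same grasp; the last joint's range is limited). The gripper opens to 85 mm and grips with 20 to 120 N. Pads are 22 mm wide; open, the fingers measure 114 mm over their backs; the gripper's body (76 mm by 85 mm) begins 54 mm behind the grasp point. The pads swing forward as they close: fully open they stand 13 mm farther back than shut.
Start: joints at [-80.403, 21.807, 74.336, -0, 83.858, -12.336], TCP at [0.205, -0.51, 0.242] pointing down, gripper open.
Joint ranges: [-178.18, 178.18], [-50.72, 133.34], [12.68, 142.11], [-81.47, 261.47], [9.98, 163.14], [-165.26, 165.26]. Speed limits (degrees/s): [136.94, 136.94, 180, 180, 180, 180].

## Interface

Orientations are given as a 3x3 rotation matrix whose columns are the frame's x, y, z axes.
In Python, from rig import env gives the robot as it stands.
- The arm moves only by the tool servo_tool, never from a script. Its argument "commands" is a list of rows, each an object with "linear": the shift along the tool's x, y, z in mm, a list of three; "angular": the turn, a rotation vector about the tool's x, y, z in degrees, a list of three; "gripper": the opening, from -1 (shut) to 1 (fully open). In form: [{"linear": [x, y, z], "angular": [rx, ry, rz], "gripper": gripper}, ...]. A call has 1 to 20 rows; each row is the pose to reach, as a shift and turn from the pose commanded when the call began, along the tool's axes at that moment; what a row does not reach only later rows make up. A row lasts 1/10 s, in which the tool goes at most 50 mm and 8.59 degrees, less where a joint would pass 70% of its speed; a pose out of reach is approached as far as the arm can. A call with a gripper value outside its range is refused whole. The fingers move at their own pace and stop on an object; "force" is the grip in N (left out, the last holds). Time passes only in rows, so rows that repeat a pose let the fingers close. It gives the time, the measured TCP pose, the force and the opening at its end, in the units of the state.
- env.observe(): the state, without advancing time (a new reading comes with each control period).
- env.get_image(name): name is "side" or "top" or "wrist"; returns a dict with "frame" (384x512x3 uint8, blue, green, red), "fx", "fy", "cx", "cy" (pixels), "cam_to_world" (4x4, takes a point from camera to world coordinates); the wrist camera has in their place "T_tool_cam" (4x4, takes a point from camera to tool coordinates, whose origin is the TCP and whose axes are the flange's). Camera axes: x right, y up, looking along -z (the intrinsics and any distortion apply to the point x, -y, -z); pixel columns grow to the right and rows downward; lengths in m; the calibration is good to about 2 mm. A picture is of the moment at which its call begins: read the wrist's pose just before it. There is no depth.
- env.close_job(): hands the job in, once; it reports no verdict.
Trained networks look in a picture, given as the dict that the camera call returned (one of the last four; its "shot" number tells which), for a name from the list of things; names that differ only in an ending like _2 or _b are one class to them, and where a whole thing is asked for, a point or a joint stands for the part that bears it (a point fixed in the world has none). Each returns a list of dicts, best first, with "confidence" (0 to 1); they miss things now and then, are a little off and sometimes report something else, mostly with a low value. They report only what shows in the picture. A call takes as long as a camera call.
- env.trace(picture, query): "pixels" (384x512 bool, what is visible of it) and "extent" ([left, top, right, bottom] in pixels, round what is visible of it).
The state is a dict: "time_s": time; "q": joint angles; "qvel": joint speeds; "joint_efforts": joint torques, N m; "position": TCP position; "tool_rot": TCP orientation; "ft_force": force on the tool from outside, world axes, zero at the start; "wrist_torque": the same for the moment, N m; "grip_width": finger opening in m.
Only numpy, scipy, OpenCV 4.12 (cv2) and the standard library are available. Lean on these libraries where they do the work, as an engineer would, in place of code of your own. Each camera call takes 0.05 s, during which the arm holds its last target.

## Task

A cargo trike's wheel lies on its stub axle on the bench, disc brake underneath. Turn the wheel until one of its openings stands over the brake calliper's round adjuster knob, reach down through it and turn the knob clockwise until you feel the pad just nip the brake disc, no harder, then back the knob off about an eighth of a turn so that the disc runs clear. Leave the loose things on the bench where they are.

Things in the scene. Friction and masses are not known exactly. Their poses are not given: they have to be found in the camera images.
- stand: Steel bench plate 170 x 150 x 10 mm, fixed, carrying the trike's grey knuckle, upright stub axle and aluminium brake calliper. Origin on the axle's line at bench height, z up. The knob's upright axis lies 72 mm from the axle towards this body's -x. The calliper's flat top, on which the knob stands, is 90 mm above the bench, 53 to 105 mm off the axle and 56 mm wide.
- wheel_centre (a point): Centre of the wheel, on the axle, about 116 mm above the bench. Wheel 380 mm across lying flat: black tyre 39 mm thick, grey rim (inside radius 137 mm), hub 52 mm across (top of its nut 146 mm above the bench), three straight grey spokes 120 degrees apart, 34 mm wide, 107 to 125 mm above the bench. Between spokes it is open down to the calliper and the steel brake disc (160 mm across).
- wheel (a joint): Turn of the wheel on its axle (rad), anticlockwise from above positive; at 0 one spoke lies straight over the knob, at +1.05 or -1.05 an opening is centred over it. Light friction (about 0.15 N m), stays where it is left.
- knob_top (a point): Centre of the top of the adjuster knob: black round fluted knob 30 mm in diameter, 14 mm high, upright axis, its top 104 mm above the bench, 3 mm below the spokes' undersides. At the start a spoke covers it.
- knob (a joint): Turn of the knob (rad) from its starting place; clockwise seen from above is positive and screws the brake pad under it down towards the disc, 1.27 mm per rad (8 mm a turn). About 0.05 N m of friction until the pad meets the disc, somewhere from 0.4 to 1.5 rad on (it differs each time and cannot be seen); from there the torque rises by about 0.5 N m and the pad's force by about 400 N per rad.
- wrench: Loose steel open-ended spanner, 170 mm long, lying flat beside the wheel; to be left alone.
- tyre_lever: Loose black plastic tyre lever, 135 mm long, lying flat; to be left alone.
- lube: Loose grey plastic bottle, 48 mm across and 130 mm high, upright; to be left alone.
- bolt_cup: Loose steel bowl, 66 mm across and 40 mm high; to be left alone.

How it is judged (in metres and radians):
On the way, in this order (a step that is already met when the one before it is completed fails the run):
1. the wheel has been turned so that no spoke covers the knob (at least 0.5 rad either way from a spoke over it) ((value of joint wheel above 0.5 rad or value of joint wheel below -0.5 rad)), for 0.2 s.
2. the pad has been screwed down on to the disc and nips it (more than 25 N) (contact force between pad_c1 and anything else above 25 N), for 0.1 s.
At the end, for the whole second after the job is handed in: After nipping the disc, the pad stands clear of it again by 0.3 to 1.6 mm (knob backed off 0.23 to 1.25 rad, 13 to 72 degrees, from first touch), with knob and wheel at rest (z of pad_c1 in the frame of wheel_centre between -0.0373 and -0.036 m and velocity of joint knob between -0.05 and 0.05 rad/s and velocity of joint wheel between -0.05 and 0.05 rad/s).
It fails at once if the pad is forced against the disc with more than 140 N (about 0.18 N m at the knob above its running friction), which bends the disc (contact force between pad_c1 and anything else above 140 N).
It fails at once if a loose thing on the bench is moved by more than 30 mm (distance of any of wrench, tyre_lever, lube, bolt_cup from where it was at the start of the episode above 0.03 m).
It also fails if it takes over 64 s, if anything falls off the work surface, if the arm or the gripper's body presses on something with over 40 N, if the wrist force passes 120 N, or if a joint passes its speed limit or range.

## Working session

There is one attempt and no reset: what is moved stays moved. The work goes in short steps, Python scripts to look and compute and a tool call to move; the robot and the scene stay as the last step left them, time stands still between calls to the robot, and variables do not carry over. Pictures are saved under pics/ and viewed, and the job is handed in when it is done.

Besides the shell and the picture viewer there is one more tool, called after ">>>" by a JSON object that holds its "api" and its "payload". servo_tool: Moves the arm, as the interface text tells. Its arguments: {"type":"object","properties":{"commands":{"type":"array","items":{"type":"object","properties":{"linear":{"type":"array","items":{"type":"number"}},"angular":{"type":"array","items":{"type":"number"}},"gripper":{"type":"number"}}}},"force":{"type":"number"}},"required":["commands"]}

```bash
mkdir -p pics; ls
cat > h.py <<'E'
import numpy as np, cv2
from rig import env
def ray(im,u,v):
    p=np.array([(u-im["cx"])/im["fx"],-(v-im["cy"])/im["fy"],-1.0]); T=im["cam_to_world"]
    return T[:3,3],T[:3,:3]@p
def at_z(im,u,v,z):
    o,d=ray(im,u,v); return o+d*(z-o[2])/d[2]
def proj(im,P):
    T=np.linalg.inv(im["cam_to_world"]); p=T[:3,:3]@np.array(P)+T[:3,3]
    return im["cx"]+im["fx"]*p[0]/-p[2], im["cy"]-im["fy"]*p[1]/-p[2]
def wristcam(im,s):
    T=np.eye(4);T[:3,:3]=np.array(s["tool_rot"]);T[:3,3]=s["position"]
    im["cam_to_world"]=T@np.array(im["T_tool_cam"]);return im
E
python3 - <<'E'
from h import *
s=env.observe();print({k:np.round(v,3).tolist() for k,v in s.items()},env.tips_ahead)
for n in("top","side"):
    im=env.get_image(n);cv2.imwrite(f"pics/{n}0.png",im["frame"]);print(n,[k for k in im if k!="frame"],np.round(im["cam_to_world"],3).tolist())
    for q in("wheel","stand","knob_top","lube","bolt_cup","wrench","tyre_lever"):
        r=env.trace(im,q)
        print(q,[(round(x["confidence"],2),x["extent"]) for x in r[:2]])
s=env.observe()
im=env.get_image("wrist");cv2.imwrite(f"pics/wrist0.png",im["frame"]);print([k for k in im])
E
```

```text
pics
{'time_s': 0.0, 'q': [-80.402, 21.84, 74.382, -0.001, 83.86, -12.336], 'qvel': [-0.054, -0.024, -0.003, -0.052, -0.044, 0.091], 'joint_efforts': [-0.002, -44.847, -23.128, -0.0, 0.005, 0.0], 'position': [0.205, -0.51, 0.242], 'tool_rot': [[0.928, 0.374, -0.0], [0.374, -0.928, 0.001], [0.0, -0.001, -1.0]], 'ft_force': [-0.171, -0.636, 0.575], 'wrist_torque': [-0.058, -0.028, 0.011], 'grip_width': 0.085} 0.011
top ['fx', 'fy', 'cx', 'cy', 'cam_to_world', 'shot'] [[-0.014, 0.989, -0.15, 0.316], [-1.0, -0.013, 0.005, 0.002], [0.003, 0.15, 0.989, 1.272], [0.0, 0.0, 0.0, 1.0]]
wheel [(0.66, [221.3, 103.9, 355.7, 238.4])]
stand [(0.55, [255.3, 140.1, 317.4, 213.5])]
knob_top []
lube [(0.7, [100.3, 161.2, 124.0, 178.4])]
bolt_cup [(0.92, [387.6, 142.4, 408.7, 162.6])]
wrench [(0.75, [104.2, 198.6, 117.5, 242.9])]
tyre_lever [(0.76, [382.6, 214.3, 413.5, 253.5]), (0.49, [256.8, 140.5, 316.4, 213.2])]
side ['fx', 'fy', 'cx', 'cy', 'cam_to_world', 'shot'] [[-0.869, 0.338, -0.361, -0.037], [-0.495, -0.574, 0.653, 1.004], [0.013, 0.746, 0.666, 1.095], [0.0, 0.0, 0.0, 1.0]]
wheel [(0.81, [192.3, 131.0, 304.2, 204.1]), (0.23, [267.1, 125.2, 280.9, 137.6])]
stand [(0.66, [218.8, 165.5, 280.0, 207.3])]
knob_top []
lube [(0.73, [138.7, 257.8, 157.2, 292.1])]
bolt_cup [(0.61, [265.8, 126.4, 280.7, 139.7])]
wrench [(0.74, [137.5, 255.7, 159.1, 292.9]), (0.7, [166.1, 295.9, 223.8, 327.4])]
tyre_lever [(0.59, [195.2, 130.5, 306.5, 200.6])]
['frame', 'fx', 'fy', 'cx', 'cy', 'T_tool_cam', 'shot']
```

Run:
```python
import cv2
a=cv2.imread("pics/top0.png");b=a[90:270,80:430];cv2.imwrite("pics/top0c.png",cv2.resize(b,None,fx=2.28,fy=2.28,interpolation=cv2.INTER_CUBIC))
```

```text
(no output)
```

View pics/top0c.png

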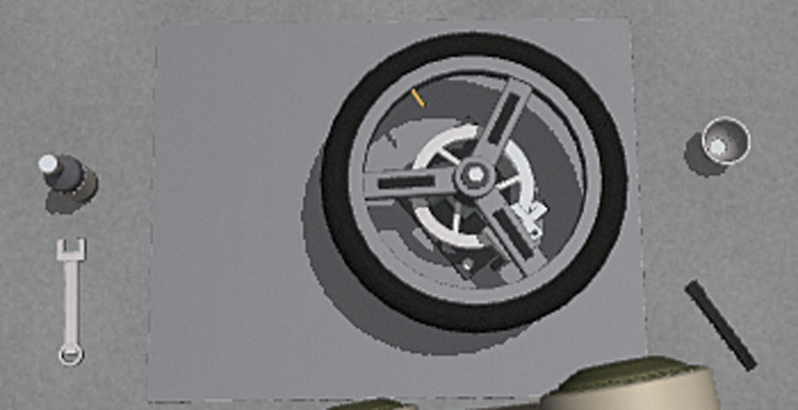

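View pics/side0.png

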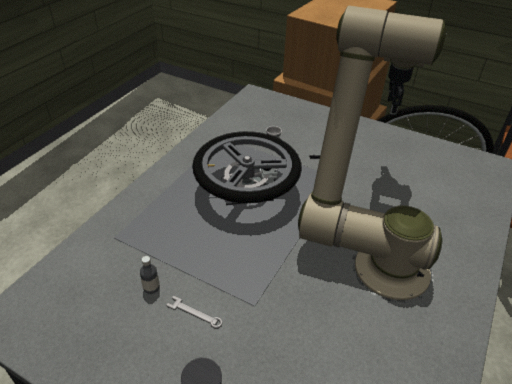

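View pics/wrist0.png

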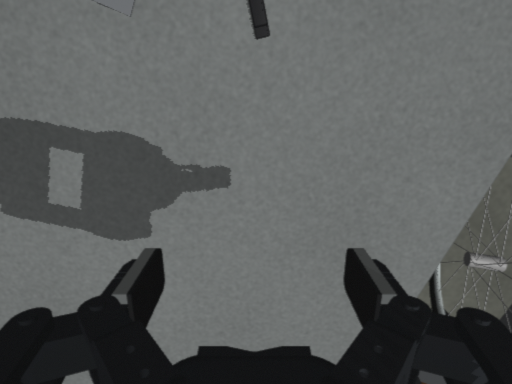

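Run:
```python
from h import *
im=env.get_image("top")
c=lambda x,y:(x/2.28+80-.3,y/2.28+90-.3)
h=at_z(im,*c(475,174),.146);print("hub",h)
for p in((508,105),(376,186),(533,262)):
    w=at_z(im,*c(*p),.125);d=w-h;print(w.round(3),np.hypot(*d[:2]).round(3),np.degrees(np.arctan2(d[1],d[0])).round(1))
s=env.trace(im,"wheel")[0]["pixels"]
cnts,_=cv2.findContours(s.astype(np.uint8),cv2.RETR_EXTERNAL,cv2.CHAIN_APPROX_NONE)
k=max(cnts,key=cv2.contourArea)[:,0,:]
P=np.array([at_z(im,u,v,.120)[:2] for u,v in k])
print("tyre", cv2.minEnclosingCircle(P.astype(np.float32)))
s=env.trace(im,"stand")[0]["pixels"]
f=im["frame"].copy();f[s]=(0.5*f[s]+[0,0,120]).astype(np.uint8)
cv2.imwrite("pics/st.png",cv2.resize(f[100:245,215:365],None,fx=4,fy=4,interpolation=cv2.INTER_CUBIC))
cv2.imwrite("pics/st0.png",cv2.resize(im["frame"][100:245,215:365],None,fx=4,fy=4,interpolation=cv2.INTER_CUBIC))
```

```text
hub [ 0.56768043 -0.09441391  0.146     ]
[ 0.659 -0.139  0.125] 0.102 -26.1
[0.559 0.025 0.125] 0.12 94.2
[ 0.463 -0.164  0.125] 0.126 -146.6
tyre ((0.5690344572067261, -0.09429377317428589), 0.19166134297847748)
```

View pics/st0.png

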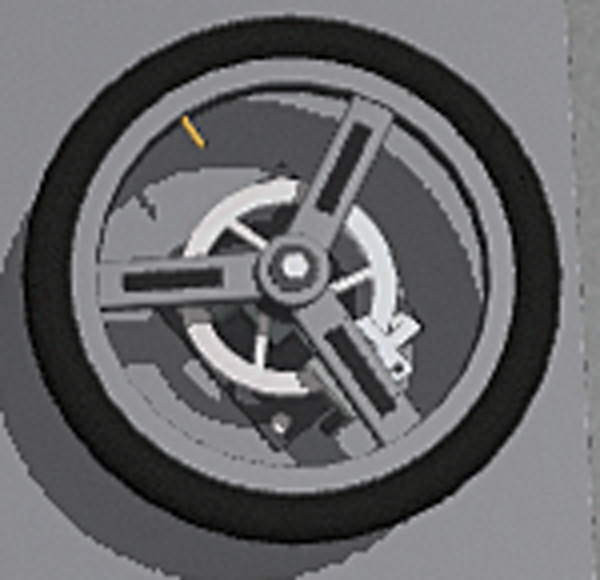

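>>> {"api": "servo_tool", "payload": {"commands": [{"linear": [471, -348, 0], "angular": [0, 0, -68], "gripper": -1}, {"linear": [471, -348, 0], "angular": [0, 0, -68], "gripper": -1}, {"linear": [471, -348, 0], "angular": [0, 0, -68], "gripper": -1}, {"linear": [471, -348, 0], "angular": [0, 0, -68], "gripper": -1}, {"linear": [471, -348, 0], "angular": [0, 0, -68], "gripper": -1}, {"linear": [471, -348, 0], "angular": [0, 0, -68], "gripper": -1}, {"linear": [471, -348, 0], "angular": [0, 0, -68], "gripper": -1}, {"linear": [471, -348, 0], "angular": [0, 0, -68], "gripper": -1}, {"linear": [471, -348, 0], "angular": [0, 0, -68], "gripper": -1}, {"linear": [471, -348, 0], "angular": [0, 0, -68], "gripper": -1}, {"linear": [471, -348, 0], "angular": [0, 0, -68], "gripper": -1}, {"linear": [471, -348, 0], "angular": [0, 0, -68], "gripper": -1}, {"linear": [471, -348, 0], "angular": [0, 0, -68], "gripper": -1}, {"linear": [471, -348, 0], "angular": [0, 0, -68], "gripper": -1}, {"linear": [471, -348, 0], "angular": [0, 0, -68], "gripper": -1}, {"linear": [471, -348, 0], "angular": [0, 0, -68], "gripper": -1}]}}

```text
time_s: 2.6
position: [0.512, -0.0124, 0.2425]
tool_rot: [[0.003, 1.0, 0.0], [1.0, -0.003, -0.0], [-0.0, 0.0, -1.0]]
ft_force: [0.1, 1.5, -0.7]
grip_width: 0.0003
```

Run:
```python
from h import *
s=env.observe();print(s["wrist_torque"],s["q"])
im=wristcam(env.get_image("wrist"),s)
f=im["frame"].copy()
C=np.array([.568,-.0944]);print(np.round(im["cam_to_world"],3))
for a in(-26,94,-146.6):
    for r in(.03,.072,.137):
        p=proj(im,[C[0]+r*np.cos(np.radians(a)),C[1]+r*np.sin(np.radians(a)),.125]);cv2.circle(f,(int(p[0]),int(p[1])),3,(0,0,255),-1)
p=proj(im,[*C,.146]);cv2.circle(f,(int(p[0]),int(p[1])),3,(0,255,0),-1)
cv2.imwrite("pics/w1.png",f)
```

```text
[0.00547298 0.0153437  0.02054185] [-1.46509973e+01  1.79970326e+01  8.01979705e+01 -6.98765574e-03
  8.17984336e+01 -1.44873028e+01]
[[ 1.     0.002 -0.     0.512]
 [-0.002  0.953  0.303  0.065]
 [ 0.001 -0.303  0.953  0.374]
 [ 0.     0.     0.     1.   ]]
```

View pics/w1.png

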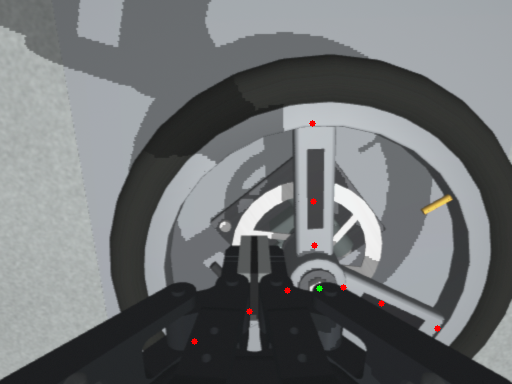

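>>> {"api": "servo_tool", "payload": {"commands": [{"linear": [0, 0, 40], "angular": [0, 0, 0], "gripper": -1}, {"linear": [0, 0, 80], "angular": [0, 0, 0], "gripper": -1}, {"linear": [0, 0, 105], "angular": [0, 0, 0], "gripper": -1}, {"linear": [0, 0, 119], "angular": [0, 0, 0], "gripper": -1}, {"linear": [0, 0, 119], "angular": [0, 0, 0], "gripper": -1}, {"linear": [5, 9, 119], "angular": [0, 0, 0], "gripper": -1}, {"linear": [11, 18, 119], "angular": [0, 0, 0], "gripper": -1}]}}

```text
time_s: 3.35
position: [0.5317, -0.0005, 0.1246]
tool_rot: [[0.002, 1.0, 0.002], [1.0, -0.002, -0.0], [-0.0, 0.002, -1.0]]
ft_force: [-0.4, -0.3, -0.4]
grip_width: 0.0001
```

>>> {"api": "servo_tool", "payload": {"commands": [{"linear": [2, 7, 0], "gripper": -1}, {"linear": [4, 14, 0], "gripper": -1}, {"linear": [6, 20, 0], "gripper": -1}, {"linear": [7, 27, 0], "gripper": -1}, {"linear": [7, 34, 0], "gripper": -1}, {"linear": [7, 41, 0], "gripper": -1}, {"linear": [6, 48, 0], "gripper": -1}, {"linear": [5, 55, 0], "gripper": -1}, {"linear": [4, 62, 0], "gripper": -1}, {"linear": [2, 68, 0], "gripper": -1}, {"linear": [0, 74, 0], "gripper": -1}, {"linear": [-3, 81, 0], "gripper": -1}, {"linear": [-6, 86, 0], "gripper": -1}, {"linear": [-9, 91, 0], "gripper": -1}, {"linear": [-12, 96, 0], "gripper": -1}, {"linear": [-14, 99, 0], "gripper": -1}, {"linear": [-14, 99, 0], "gripper": -1}]}}

```text
validation failed for argument at $.co...
```

Run:
```python
from h import *
s=env.observe();print(s["ft_force"],s["position"])
im=env.get_image("top");cv2.imwrite("pics/top1.png",cv2.resize(im["frame"][90:260,200:380],None,fx=3.5,fy=3.5,interpolation=cv2.INTER_CUBIC))
```

```text
[-0.35828226 -0.34374043 -0.37639113] [ 0.53167917 -0.0005398   0.12459433]
```

View pics/top1.png

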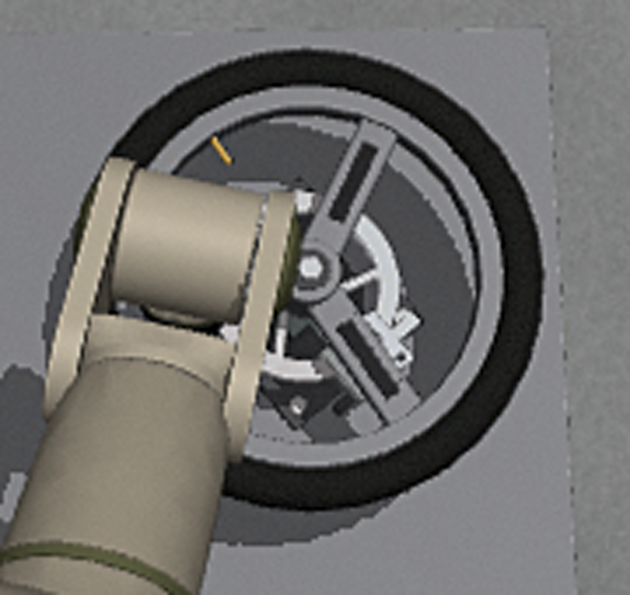

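The spokes still stand as before (the third pointing to about (400,400)). The push call was refused because it left out "angular", so I'll send it again.

>>> {"api": "servo_tool", "payload": {"commands": [{"linear": [2, 7, 0], "angular": [0, 0, 0], "gripper": -1}, {"linear": [4, 14, 0], "angular": [0, 0, 0], "gripper": -1}, {"linear": [6, 20, 0], "angular": [0, 0, 0], "gripper": -1}, {"linear": [7, 27, 0], "angular": [0, 0, 0], "gripper": -1}, {"linear": [7, 34, 0], "angular": [0, 0, 0], "gripper": -1}, {"linear": [7, 41, 0], "angular": [0, 0, 0], "gripper": -1}, {"linear": [6, 48, 0], "angular": [0, 0, 0], "gripper": -1}, {"linear": [5, 55, 0], "angular": [0, 0, 0], "gripper": -1}, {"linear": [4, 62, 0], "angular": [0, 0, 0], "gripper": -1}, {"linear": [2, 68, 0], "angular": [0, 0, 0], "gripper": -1}, {"linear": [0, 74, 0], "angular": [0, 0, 0], "gripper": -1}, {"linear": [-3, 81, 0], "angular": [0, 0, 0], "gripper": -1}, {"linear": [-6, 86, 0], "angular": [0, 0, 0], "gripper": -1}, {"linear": [-9, 91, 0], "angular": [0, 0, 0], "gripper": -1}, {"linear": [-12, 96, 0], "angular": [0, 0, 0], "gripper": -1}, {"linear": [-14, 99, 0], "angular": [0, 0, 0], "gripper": -1}, {"linear": [-14, 99, 0], "angular": [0, 0, 0], "gripper": -1}]}}

```text
time_s: 5.1
position: [0.6301, -0.015, 0.1234]
tool_rot: [[0.002, 1.0, 0.001], [1.0, -0.002, -0.0], [-0.0, 0.001, -1.0]]
ft_force: [0.9, -0.5, 0.4]
grip_width: -0.0001
```

Run:
```python
from h import *
s=env.observe();print(s["ft_force"],s["position"])
im=env.get_image("top");cv2.imwrite("pics/top2.png",cv2.resize(im["frame"][90:260,200:380],None,fx=3.5,fy=3.5,interpolation=cv2.INTER_CUBIC))
s=env.observe();im=wristcam(env.get_image("wrist"),s);cv2.imwrite("pics/w2.png",im["frame"])
```

```text
[ 0.92578057 -0.47039894  0.40525871] [ 0.63005445 -0.01500956  0.1234331 ]
```

View pics/top2.png

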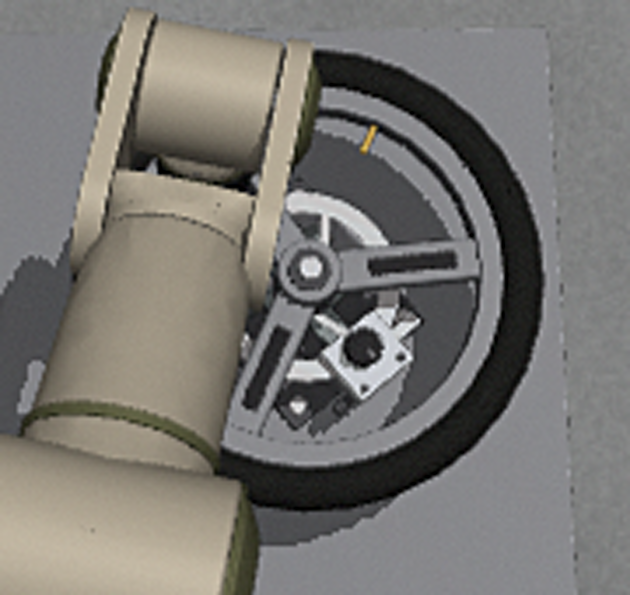

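View pics/w2.png

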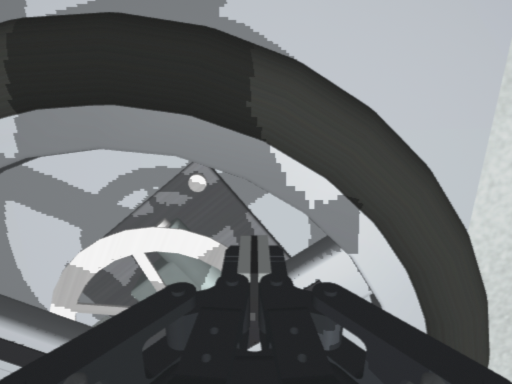

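The wheel has turned: the knob shows at about (363,347) in the enlarged top view, lying between two spokes. I'll measure it and check how well the opening is centred.

Run:
```python
from h import *
im=env.get_image("top")
for q in("knob_top","knob"):
    r=env.trace(im,q);print(q,[(round(x["confidence"],2),x["extent"]) for x in r[:3]])
    for x in r[:1]:
        l,t,rr,b=x["extent"];print(at_z(im,(l+rr)/2,(t+b)/2,.100))
        f=cv2.resize(im["frame"][150:230,260:360],None,fx=7,fy=7,interpolation=cv2.INTER_CUBIC)
        cv2.imwrite("pics/k.png",f)
c=lambda x,y:(x/3.5+200-.4,y/3.5+90-.4)
h=at_z(im,*c(312,267),.146);print("hub",h)
k=at_z(im,*c(363,347),.102);print("knob",k,np.hypot(*(k-h)[:2]),np.degrees(np.arctan2(*(k-h)[1::-1])))
for p in((475,257),(250,420)):
    d=at_z(im,*c(*p),.125)-h;print(np.degrees(np.arctan2(d[1],d[0])))
```

```text
knob_top [(0.56, [295.2, 186.0, 310.9, 194.1]), (0.38, [105.8, 195.3, 121.8, 248.8])]
[ 0.50781837 -0.1391341   0.1       ]
knob [(0.5, [301.6, 182.9, 307.2, 193.9]), (0.37, [236.0, 102.0, 354.6, 234.0])]
[ 0.51250688 -0.14310714  0.1       ]
hub [ 0.56802018 -0.09637144  0.146     ]
knob [ 0.51122832 -0.13975639  0.102     ] 0.0714672514159777 -142.62274180091237
-85.17295529550722
156.94531644329118
```

View pics/k.png

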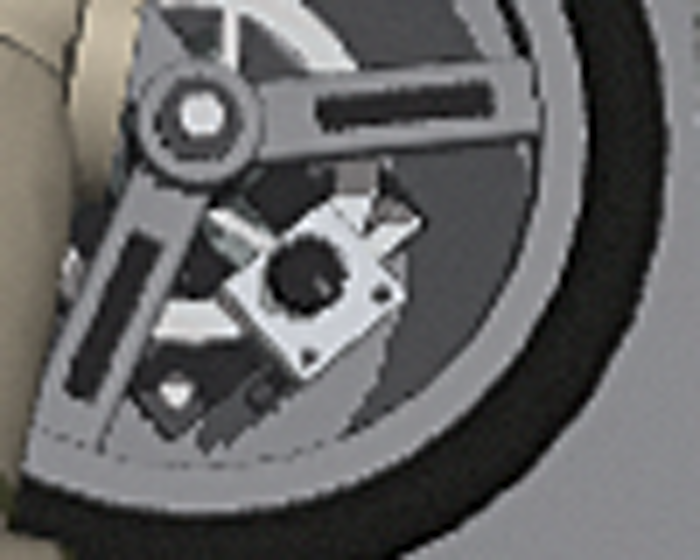

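>>> {"api": "servo_tool", "payload": {"commands": [{"linear": [0, -4, -30], "angular": [0, 0, 0], "gripper": -1}, {"linear": [0, -4, -70], "angular": [0, 0, 0], "gripper": -1}, {"linear": [-20, -20, -110], "angular": [0, 0, -8], "gripper": 0.2}, {"linear": [-50, -40, -120], "angular": [0, 0, -16], "gripper": 0.2}, {"linear": [-85, -60, -120], "angular": [0, 0, -24], "gripper": 0.2}, {"linear": [-120, -80, -120], "angular": [0, 0, -32], "gripper": 0.2}, {"linear": [-146, -98, -120], "angular": [0, 0, -40], "gripper": 0.2}, {"linear": [-146, -98, -120], "angular": [0, 0, -45], "gripper": 0.2}, {"linear": [-146, -98, -120], "angular": [0, 0, -45], "gripper": 0.2}, {"linear": [-146, -98, -120], "angular": [0, 0, -45], "gripper": 0.2}]}}

```text
time_s: 6.35
position: [0.5313, -0.1601, 0.2434]
tool_rot: [[-0.705, 0.709, 0.0], [0.709, 0.705, 0.0], [-0.0, 0.0, -1.0]]
ft_force: [-0.4, -0.7, 0.4]
grip_width: 0.0513
```

Run:
```python
from h import *
s=env.observe();print(s["wrist_torque"],s["position"],s["q"])
im=wristcam(env.get_image("wrist"),s);f=im["frame"].copy();cv2.imwrite("pics/w3raw.png",f)
for q in("knob_top",):
    r=env.trace(im,q);print(q,[(round(x["confidence"],2),x["extent"]) for x in r[:3]])
    for x in r[:1]:
        l,t,rr,b=x["extent"];print(at_z(im,(l+rr)/2,(t+b)/2,.100));
        cs,_=cv2.findContours(x["pixels"].astype(np.uint8),cv2.RETR_EXTERNAL,cv2.CHAIN_APPROX_NONE);cv2.drawContours(f,cs,-1,(0,0,255),1)
for z in(.104,.09):
  pts=[proj(im,[.511+.015*np.cos(a),-.14+.015*np.sin(a),z]) for a in np.linspace(0,6.28,40)]
  cv2.polylines(f,[np.int32(pts)],True,(0,255,0),1)
cv2.imwrite("pics/w3.png",f)
```

```text
[-0.01807716 -0.02601006 -0.02965156] [ 0.53131451 -0.16012831  0.2434262 ] [-2.90009108e+01  2.22531287e+01  7.34364592e+01  1.01915516e-02
  8.42945611e+01 -7.38158523e+01]
knob_top [(0.72, [235.9, 134.6, 269.6, 170.3])]
[ 0.51202728 -0.14171825  0.1       ]
```

View pics/w3.png

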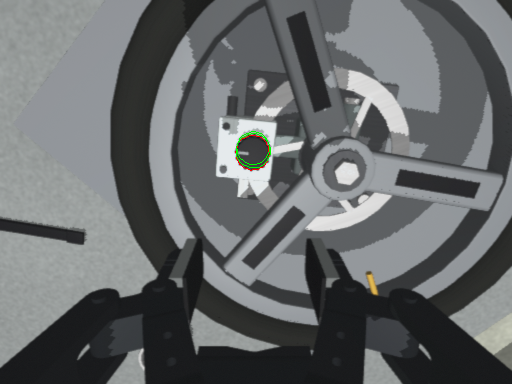

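Knob at (253,152), clear of the spokes and matching the projected circle. Moving over it and down.

>>> {"api": "servo_tool", "payload": {"commands": [{"linear": [14, 0, 0], "angular": [0, 0, 0], "gripper": 0.2}, {"linear": [28, 0, 0], "angular": [0, 0, 0], "gripper": 0.2}, {"linear": [28, 0, 40], "angular": [0, 0, 0], "gripper": 0.2}, {"linear": [28, 0, 80], "angular": [0, 0, 0], "gripper": 0.2}, {"linear": [28, 0, 105], "angular": [0, 0, 0], "gripper": 0.2}, {"linear": [28, 0, 112], "angular": [0, 0, 0], "gripper": 0.2}, {"linear": [28, 0, 112], "angular": [0, 0, 0], "gripper": 0.2}, {"linear": [28, 0, 112], "angular": [0, 0, 0], "gripper": 0.2}]}}

```text
time_s: 7.25
position: [0.5122, -0.1408, 0.1326]
tool_rot: [[-0.706, 0.708, 0.002], [0.708, 0.706, -0.001], [-0.002, 0.001, -1.0]]
ft_force: [-0.1, -0.0, -0.2]
grip_width: 0.0515
```

Run:
```python
from h import *
s=env.observe();print(s["wrist_torque"],s["ft_force"],s["position"])
im=wristcam(env.get_image("wrist"),s);f=im["frame"].copy()
for z in(.104,.09):
  pts=[proj(im,[.5115+.015*np.cos(a),-.1408+.015*np.sin(a),z]) for a in np.linspace(0,6.28,40)]
  cv2.polylines(f,[np.int32(pts)],True,(0,255,0),1)
cv2.imwrite("pics/w4.png",f)
```

```text
[ 0.01869887  0.05167225 -0.01270427] [-0.12540965 -0.03480237 -0.18437645] [ 0.51218259 -0.14078053  0.13264191]
```

View pics/w4.png

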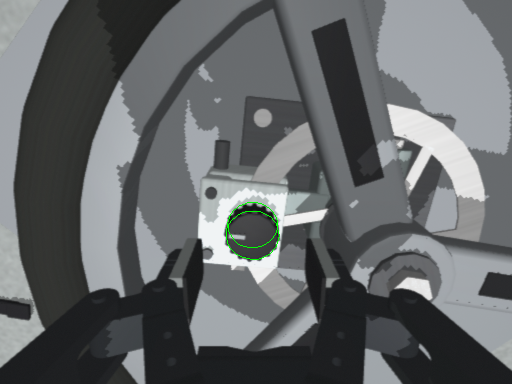

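>>> {"api": "servo_tool", "payload": {"commands": [{"linear": [0, 0, 7], "angular": [0, 0, 0], "gripper": 0.2}, {"linear": [0, 0, 14], "angular": [0, 0, 0], "gripper": 0.2}, {"linear": [0, 0, 20], "angular": [0, 0, 0], "gripper": 0.2}, {"linear": [0, 0, 24], "angular": [0, 0, 0], "gripper": 0.2}, {"linear": [0, 0, 27], "angular": [0, 0, 0], "gripper": 0.2}, {"linear": [0, 0, 27], "angular": [0, 0, 0], "gripper": 0.2}, {"linear": [0, 0, 27], "angular": [0, 0, 0], "gripper": 0.2}]}}

```text
time_s: 8.0
position: [0.5115, -0.1407, 0.1044]
tool_rot: [[-0.706, 0.708, 0.0], [0.708, 0.706, -0.0], [-0.0, -0.0, -1.0]]
ft_force: [0.1, -0.6, -0.4]
grip_width: 0.0513
```

Run:
```python
from h import *
s=env.observe();print(s["wrist_torque"],s["ft_force"],s["position"],s["joint_efforts"])
s=env.observe();im=wristcam(env.get_image("wrist"),s);f=im["frame"].copy()
cv2.imwrite("pics/w5.png",f)
```

```text
[ 0.02846897 -0.0689137   0.03314416] [ 0.05332494 -0.57461089 -0.37984354] [ 0.5114564  -0.14065022  0.10436475] [-1.29334730e-02 -4.53803158e+01 -1.80101806e+01  1.63471090e-03
 -1.05695939e-02 -5.06002323e-05]
```

View pics/w5.png

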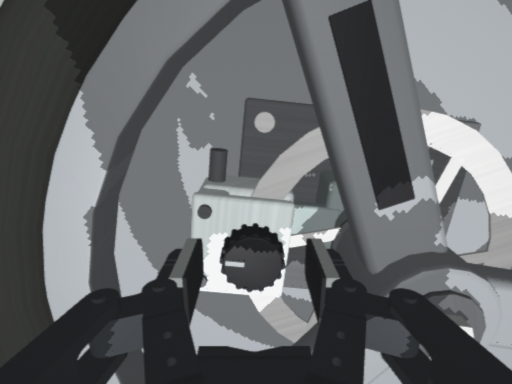

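>>> {"api": "servo_tool", "payload": {"commands": [{"linear": [0, 0, 0], "angular": [0, 0, 0], "gripper": -0.2}, {"linear": [0, 0, 0], "angular": [0, 0, 0], "gripper": -0.4}, {"linear": [0, 0, 0], "angular": [0, 0, 0], "gripper": -0.4}, {"linear": [0, 0, 0], "angular": [0, 0, 0], "gripper": -0.4}, {"linear": [0, 0, 0], "angular": [0, 0, 0], "gripper": -0.4}], "force": 30}}

```text
time_s: 8.55
position: [0.5109, -0.1412, 0.1047]
tool_rot: [[-0.706, 0.708, -0.001], [0.708, 0.706, -0.001], [-0.0, -0.002, -1.0]]
ft_force: [-3.4, -3.5, 3.9]
grip_width: 0.0285
```

```bash
cat > st.py <<'E'
from h import *
s=env.observe();print("t",s["time_s"],"M",np.round(s["wrist_torque"],3),"F",np.round(s["ft_force"],2),"p",np.round(s["position"],4),"eff",np.round(s["joint_efforts"],4),"q6",s["q"][5],"w",s["grip_width"],"yaw",np.degrees(np.arctan2(s["tool_rot"][1][0],s["tool_rot"][0][0])))
E
python3 st.py
python3 - <<'E'
from h import *
im=env.get_image("wrist");cv2.imwrite("pics/w6.png",im["frame"])
E
python3 st.py
```

```text
t 8.55 M [-0.507  0.734 -0.007] F [-3.4  -3.55  3.89] p [ 0.5109 -0.1412  0.1047] eff [ 2.12100e+00 -4.35450e+01 -1.82068e+01  1.09290e+00 -5.97700e-01
  1.41000e-02] q6 -73.10980438601952 w 0.028503032613434242 yaw 134.9437810183451
t 8.6 M [-0.553  0.782  0.011] F [-4.45 -2.61  2.8 ] p [ 0.5109 -0.1412  0.1047] eff [ 2.11860e+00 -4.35454e+01 -1.82063e+01  1.09180e+00 -5.97500e-01
  1.28000e-02] q6 -73.11059163359833 w 0.028125689007695215 yaw 134.94334562666987
```

View pics/w6.png

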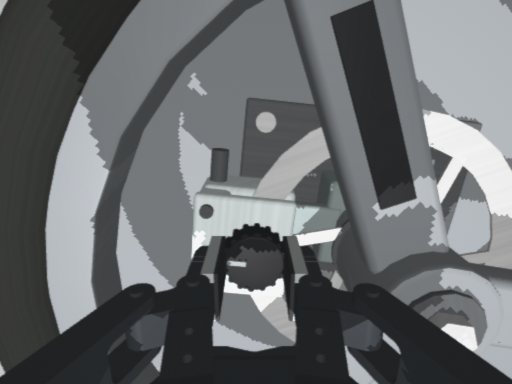

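Fingers sit on either side of the knob (pads at columns ~212 and ~292). They grip slightly off-centre, about 5 N sideways. I'll relieve that and turn the first 20°, which is still short of any possible touch.

>>> {"api": "servo_tool", "payload": {"commands": [{"linear": [0, -0.7, 0], "angular": [0, 0, 0], "gripper": -0.4}, {"linear": [0, -0.7, 0], "angular": [0, 0, 3], "gripper": -0.4}, {"linear": [0, -0.7, 0], "angular": [0, 0, 6], "gripper": -0.4}, {"linear": [0, -0.7, 0], "angular": [0, 0, 9], "gripper": -0.4}, {"linear": [0, -0.7, 0], "angular": [0, 0, 12], "gripper": -0.4}]}}

```text
time_s: 9.1
position: [0.5111, -0.1411, 0.1047]
tool_rot: [[-0.542, 0.84, 0.001], [0.84, 0.542, -0.0], [-0.001, 0.0, -1.0]]
ft_force: [-0.4, 1.3, 3.7]
grip_width: 0.0288
```

```bash
python3 st.py
```

```text
t 9.1 M [0.018 0.183 0.094] F [-0.37  1.29  3.72] p [ 0.5111 -0.1411  0.1047] eff [ -0.2255 -43.5026 -17.5775   0.0938  -0.2984  -0.61  ] q6 -61.06829067176391 w 0.028821060536378527 yaw 122.81806483785034
```

>>> {"api": "servo_tool", "payload": {"commands": [{"linear": [0, 0, 0], "angular": [0, 0, 2], "gripper": -0.4}, {"linear": [0, 0, 0], "angular": [0, 0, 4], "gripper": -0.4}, {"linear": [0, 0, 0], "angular": [0, 0, 6], "gripper": -0.4}, {"linear": [0, 0, 0], "angular": [0, 0, 8], "gripper": -0.4}]}}

```text
time_s: 9.5
position: [0.5112, -0.141, 0.1047]
tool_rot: [[-0.42, 0.907, 0.001], [0.907, 0.42, -0.0], [-0.0, 0.001, -1.0]]
ft_force: [-0.6, 1.1, 3.6]
grip_width: 0.0284
```

```bash
python3 st.py;  python3 - <<'E'
from h import *
im=env.get_image("wrist");cv2.imwrite("pics/w7.png",im["frame"])
E
python3 st.py
```

```text
t 9.5 M [0.118 0.029 0.055] F [-0.57  1.14  3.61] p [ 0.5112 -0.141   0.1047] eff [ -0.5582 -43.6744 -17.4234  -0.1098  -0.1833  -0.4122] q6 -53.10628756599727 w 0.028389186007116405 yaw 114.85977182760297
t 9.55 M [ 0.12   0.112 -0.014] F [0.67 0.84 4.25] p [ 0.5112 -0.141   0.1047] eff [ -0.5492 -43.4464 -17.3524  -0.1343  -0.2026  -0.1254] q6 -53.010995525575986 w 0.028410433116298196 yaw 114.7612247182599
```

View pics/w7.png

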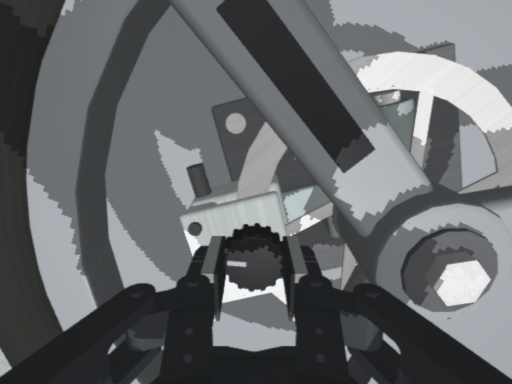

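The knob's white index mark keeps its place between the fingers (230,264), so the knob turns with them. Turned 20° so far. From here I go in small steps with settling, watching the torque.

>>> {"api": "servo_tool", "payload": {"commands": [{"linear": [0, 0, 0], "angular": [0, 0, 2], "gripper": -0.4}, {"linear": [0, 0, 0], "angular": [0, 0, 4], "gripper": -0.4}, {"linear": [0, 0, 0], "angular": [0, 0, 4], "gripper": -0.4}, {"linear": [0, 0, 0], "angular": [0, 0, 4], "gripper": -0.4}, {"linear": [0, 0, 0], "angular": [0, 0, 4], "gripper": -0.4}]}}

```text
time_s: 10.05
position: [0.5113, -0.141, 0.1047]
tool_rot: [[-0.359, 0.934, 0.001], [0.934, 0.359, 0.0], [-0.0, 0.001, -1.0]]
ft_force: [0.6, 1.7, 5.2]
grip_width: 0.0282
```

```bash
cat > tq.py <<'E'
from h import *
M=[];E=[]
for i in range(4):
    s=env.observe();M.append(s["wrist_torque"][2]);E.append(s["joint_efforts"][5])
    env.get_image("top")
s=env.observe();M.append(s["wrist_torque"][2]);E.append(s["joint_efforts"][5])
yaw=np.degrees(np.arctan2(s["tool_rot"][1][0],s["tool_rot"][0][0]))
print("t",round(s["time_s"],2),"turned %.2f"%(134.94-yaw),"Mz",np.round(M,3),"mean %.3f"%np.mean(M),"eff6",np.round(E,4),"F",np.round(s["ft_force"],1),"w",round(s["grip_width"],4))
E
python3 tq.py
```

```text
t 10.25 turned 23.93 Mz [-0.066 -0.059 -0.01  -0.08  -0.054] mean -0.054 eff6 [-0.0387 -0.0269 -0.031  -0.0412 -0.0328] F [0.7 2.3 5.1] w 0.0285
```

>>> {"api": "servo_tool", "payload": {"commands": [{"linear": [0, 0, 0], "angular": [0, 0, 1], "gripper": -0.4}, {"linear": [0, 0, 0], "angular": [0, 0, 2], "gripper": -0.4}, {"linear": [0, 0, 0], "angular": [0, 0, 3], "gripper": -0.4}, {"linear": [0, 0, 0], "angular": [0, 0, 4], "gripper": -0.4}, {"linear": [0, 0, 0], "angular": [0, 0, 5], "gripper": -0.4}]}}

```text
time_s: 10.75
position: [0.5114, -0.141, 0.1047]
tool_rot: [[-0.275, 0.961, 0.002], [0.961, 0.275, 0.0], [-0.0, 0.001, -1.0]]
ft_force: [1.7, 3.0, 5.1]
grip_width: 0.0284
```

```bash
python3 tq.py
```

```text
t 10.95 turned 28.93 Mz [ 0.034  0.054 -0.021 -0.018  0.02 ] mean 0.014 eff6 [-0.1769 -0.015   0.1464  0.0313 -0.0013] F [1.3 2.5 5.7] w 0.0281
```

>>> {"api": "servo_tool", "payload": {"commands": [{"linear": [0, 0, 0], "angular": [0, 0, 1], "gripper": -0.4}, {"linear": [0, 0, 0], "angular": [0, 0, 2], "gripper": -0.4}, {"linear": [0, 0, 0], "angular": [0, 0, 3], "gripper": -0.4}, {"linear": [0, 0, 0], "angular": [0, 0, 4], "gripper": -0.4}, {"linear": [0, 0, 0], "angular": [0, 0, 5], "gripper": -0.4}]}}

```text
time_s: 11.45
position: [0.5115, -0.1409, 0.1047]
tool_rot: [[-0.19, 0.982, 0.002], [0.982, 0.19, 0.0], [-0.0, 0.002, -1.0]]
ft_force: [2.5, 2.2, 4.9]
grip_width: 0.0283
```

```bash
python3 tq.py
```

```text
t 11.65 turned 33.94 Mz [ 0.026 -0.014  0.023 -0.015  0.015] mean 0.007 eff6 [-0.143   0.0195  0.1726  0.0598  0.0235] F [1.9 3.7 4.5] w 0.0284
```

>>> {"api": "servo_tool", "payload": {"commands": [{"linear": [0, 0, 0], "angular": [0, 0, 1], "gripper": -0.4}, {"linear": [0, 0, 0], "angular": [0, 0, 2], "gripper": -0.4}, {"linear": [0, 0, 0], "angular": [0, 0, 3], "gripper": -0.4}, {"linear": [0, 0, 0], "angular": [0, 0, 4], "gripper": -0.4}]}}

```text
time_s: 12.05
position: [0.5116, -0.1409, 0.1047]
tool_rot: [[-0.121, 0.993, 0.002], [0.993, 0.121, 0.0], [-0.0, 0.002, -1.0]]
ft_force: [3.2, 4.3, 5.8]
grip_width: 0.0282
```

```bash
python3 tq.py;python3 tq.py
```

```text
t 12.25 turned 37.95 Mz [0.174 0.013 0.067 0.025 0.094] mean 0.075 eff6 [-0.0936  0.0451  0.2009  0.0893  0.0601] F [2.1 4.7 5.5] w 0.0283
t 12.45 turned 37.95 Mz [0.094 0.076 0.02  0.068 0.055] mean 0.063 eff6 [0.0601 0.0488 0.0449 0.0538 0.0558] F [3.5 3.  4.6] w 0.0281
```

>>> {"api": "servo_tool", "payload": {"commands": [{"linear": [0, 0, 0], "angular": [0, 0, 1], "gripper": -0.4}, {"linear": [0, 0, 0], "angular": [0, 0, 2], "gripper": -0.4}]}}

```text
time_s: 12.65
position: [0.5116, -0.1409, 0.1047]
tool_rot: [[-0.086, 0.996, 0.002], [0.996, 0.086, 0.0], [-0.0, 0.002, -1.0]]
ft_force: [3.6, 3.5, 5.2]
grip_width: 0.0285
```

```bash
python3 tq.py;python3 tq.py
```

```text
t 12.85 turned 39.96 Mz [0.133 0.099 0.076 0.093 0.098] mean 0.100 eff6 [-0.0979  0.0597  0.2212  0.1119  0.0846] F [3.1 3.6 4.6] w 0.0282
t 13.05 turned 39.96 Mz [0.098 0.058 0.056 0.077 0.043] mean 0.066 eff6 [0.0846 0.069  0.0694 0.0815 0.0784] F [2.9 3.8 6.1] w 0.0281
```

The resting torque climbs about 0.01 N m per degree, as it should once the pad is on the disc. It has risen about 0.08–0.11 N m since 29°/24°, so roughly 60–90 N. I'll check that the grip hasn't slipped, then back off in steps and watch the unloading to confirm.

Run:
```python
from h import *
im=env.get_image("wrist");a=cv2.imread("pics/w7.png")[200:340,180:330];b=im["frame"][200:340,180:330]
cv2.imwrite("pics/cmp.png",cv2.resize(np.hstack([a,b]),None,fx=2.6,fy=2.6,interpolation=cv2.INTER_CUBIC))
```

```text
(no output)
```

View pics/cmp.png

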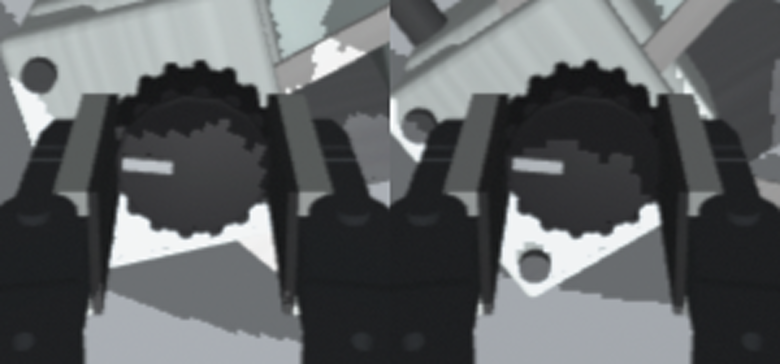

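>>> {"api": "servo_tool", "payload": {"commands": [{"linear": [0, 0, 0], "angular": [0, 0, -1], "gripper": -0.4}, {"linear": [0, 0, 0], "angular": [0, 0, -2], "gripper": -0.4}, {"linear": [0, 0, 0], "angular": [0, 0, -3], "gripper": -0.4}, {"linear": [0, 0, 0], "angular": [0, 0, -4], "gripper": -0.4}]}}

```text
time_s: 13.5
position: [0.5115, -0.1409, 0.1047]
tool_rot: [[-0.157, 0.988, 0.002], [0.988, 0.157, 0.0], [-0.0, 0.002, -1.0]]
ft_force: [2.3, 3.3, 5.4]
grip_width: 0.0284
```

```bash
python3 tq.py;python3 tq.py
```

```text
t 13.7 turned 35.96 Mz [-0.01   0.045  0.063  0.079  0.037] mean 0.043 eff6 [ 0.2275  0.0919 -0.0684  0.0406  0.0632] F [2.6 3.8 6.8] w 0.0289
t 13.9 turned 35.96 Mz [0.037 0.109 0.066 0.079 0.04 ] mean 0.066 eff6 [0.0632 0.0821 0.0838 0.067  0.0685] F [1.6 3.8 5.6] w 0.0287
```

>>> {"api": "servo_tool", "payload": {"commands": [{"linear": [0, 0, 0], "angular": [0, 0, -1], "gripper": -0.4}, {"linear": [0, 0, 0], "angular": [0, 0, -2], "gripper": -0.4}, {"linear": [0, 0, 0], "angular": [0, 0, -3], "gripper": -0.4}, {"linear": [0, 0, 0], "angular": [0, 0, -4], "gripper": -0.4}]}}

```text
time_s: 14.3
position: [0.5115, -0.141, 0.1047]
tool_rot: [[-0.225, 0.974, 0.002], [0.974, 0.225, 0.0], [-0.0, 0.002, -1.0]]
ft_force: [2.9, 3.3, 6.4]
grip_width: 0.0282
```

```bash
python3 tq.py;python3 tq.py
```

```text
t 14.5 turned 31.96 Mz [-0.021  0.004  0.065  0.069  0.083] mean 0.040 eff6 [ 0.2118  0.0525 -0.1027  0.0086  0.0404] F [1.8 4.1 5.7] w 0.0285
t 14.7 turned 31.96 Mz [0.083 0.055 0.041 0.05  0.012] mean 0.048 eff6 [0.0404 0.054  0.0443 0.0379 0.0498] F [2.1 3.1 6.6] w 0.0285
```

>>> {"api": "servo_tool", "payload": {"commands": [{"linear": [0, 0, 0], "angular": [0, 0, -1], "gripper": -0.4}, {"linear": [0, 0, 0], "angular": [0, 0, -2], "gripper": -0.4}, {"linear": [0, 0, 0], "angular": [0, 0, -3], "gripper": -0.4}, {"linear": [0, 0, 0], "angular": [0, 0, -4], "gripper": -0.4}]}}

```text
time_s: 15.1
position: [0.5114, -0.141, 0.1047]
tool_rot: [[-0.293, 0.956, 0.001], [0.956, 0.293, 0.0], [-0.0, 0.001, -1.0]]
ft_force: [2.3, 2.2, 5.2]
grip_width: 0.0286
```

```bash
python3 tq.py;python3 tq.py
```

```text
t 15.3 turned 27.96 Mz [ 0.005 -0.003  0.031  0.001  0.023] mean 0.011 eff6 [ 0.1864  0.0264 -0.1295 -0.0162  0.02  ] F [1.7 3.6 5.7] w 0.0283
t 15.5 turned 27.96 Mz [ 0.023  0.016  0.042  0.001 -0.013] mean 0.014 eff6 [0.02   0.0274 0.0297 0.0289 0.0283] F [1.8 2.2 6.8] w 0.0286
```

Slope continues while unloading. Below 23° the pad cannot be touching, so I'll check whether the torque flattens there.

>>> {"api": "servo_tool", "payload": {"commands": [{"linear": [0, 0, 0], "angular": [0, 0, -1], "gripper": -0.4}, {"linear": [0, 0, 0], "angular": [0, 0, -2], "gripper": -0.4}, {"linear": [0, 0, 0], "angular": [0, 0, -3], "gripper": -0.4}, {"linear": [0, 0, 0], "angular": [0, 0, -4], "gripper": -0.4}]}}

```text
time_s: 15.9
position: [0.5113, -0.141, 0.1047]
tool_rot: [[-0.359, 0.933, 0.001], [0.934, 0.359, 0.0], [-0.0, 0.001, -1.0]]
ft_force: [1.0, 2.4, 5.6]
grip_width: 0.0288
```

```bash
python3 tq.py;python3 tq.py
```

```text
t 16.1 turned 23.96 Mz [-0.062  0.057 -0.042  0.034  0.003] mean -0.002 eff6 [ 0.1731  0.034  -0.1246 -0.0137  0.016 ] F [1.1 3.4 6.1] w 0.0282
t 16.3 turned 23.96 Mz [0.003 0.029 0.009 0.006 0.009] mean 0.011 eff6 [0.016  0.0313 0.025  0.0183 0.0287] F [0.7 4.1 6.1] w 0.0283
```

>>> {"api": "servo_tool", "payload": {"commands": [{"linear": [0, 0, 0], "angular": [0, 0, -1], "gripper": -0.4}, {"linear": [0, 0, 0], "angular": [0, 0, -2], "gripper": -0.4}, {"linear": [0, 0, 0], "angular": [0, 0, -3], "gripper": -0.4}, {"linear": [0, 0, 0], "angular": [0, 0, -4], "gripper": -0.4}]}}

```text
time_s: 16.7
position: [0.5112, -0.1411, 0.1047]
tool_rot: [[-0.423, 0.906, 0.001], [0.906, 0.423, -0.0], [-0.0, 0.001, -1.0]]
ft_force: [-0.1, 1.9, 6.1]
grip_width: 0.0286
```

```bash
python3 tq.py;python3 tq.py
```

```text
t 16.9 turned 19.96 Mz [-0.026  0.03   0.002  0.041  0.028] mean 0.015 eff6 [ 0.1762  0.0309 -0.1274 -0.015   0.0168] F [0.9 2.1 6.3] w 0.0283
t 17.1 turned 19.96 Mz [0.028 0.006 0.023 0.063 0.03 ] mean 0.030 eff6 [0.0168 0.0274 0.0292 0.0218 0.0244] F [0.9 1.9 6.5] w 0.0286
```

>>> {"api": "servo_tool", "payload": {"commands": [{"linear": [0, 0, 0], "angular": [0, 0, -1], "gripper": -0.4}, {"linear": [0, 0, 0], "angular": [0, 0, -2], "gripper": -0.4}, {"linear": [0, 0, 0], "angular": [0, 0, -3], "gripper": -0.4}, {"linear": [0, 0, 0], "angular": [0, 0, -4], "gripper": -0.4}]}}

```text
time_s: 17.5
position: [0.5111, -0.1411, 0.1047]
tool_rot: [[-0.485, 0.875, 0.001], [0.875, 0.485, -0.0], [-0.0, 0.001, -1.0]]
ft_force: [0.2, 2.7, 6.7]
grip_width: 0.0285
```

```bash
python3 tq.py;python3 tq.py
```

```text
t 17.7 turned 15.96 Mz [-0.061 -0.003 -0.012  0.089  0.013] mean 0.005 eff6 [ 0.1776  0.0335 -0.1197 -0.0087  0.0247] F [0.6 1.9 6.4] w 0.0281
t 17.9 turned 15.96 Mz [0.013 0.029 0.008 0.057 0.056] mean 0.033 eff6 [0.0247 0.036  0.0329 0.0292 0.0351] F [0.4 1.2 6.4] w 0.0285
```

Unloading is flat from 28° down to 16° and sloped above that. The pad therefore touches at about 30°, and the 40° reached was a nip of roughly 60–80 N. I'll back off to −15°, an eighth of a turn from first touch.

>>> {"api": "servo_tool", "payload": {"commands": [{"linear": [0, 0, 0], "angular": [0, 0, -3], "gripper": -0.4}, {"linear": [0, 0, 0], "angular": [0, 0, -6], "gripper": -0.4}, {"linear": [0, 0, 0], "angular": [0, 0, -9], "gripper": -0.4}, {"linear": [0, 0, 0], "angular": [0, 0, -12], "gripper": -0.4}, {"linear": [0, 0, 0], "angular": [0, 0, -15], "gripper": -0.4}, {"linear": [0, 0, 0], "angular": [0, 0, -18], "gripper": -0.4}, {"linear": [0, 0, 0], "angular": [0, 0, -21], "gripper": -0.4}, {"linear": [0, 0, 0], "angular": [0, 0, -24], "gripper": -0.4}, {"linear": [0, 0, 0], "angular": [0, 0, -27], "gripper": -0.4}, {"linear": [0, 0, 0], "angular": [0, 0, -29], "gripper": -0.4}, {"linear": [0, 0, 0], "angular": [0, 0, -31], "gripper": -0.4}, {"linear": [0, 0, 0], "angular": [0, 0, -31], "gripper": -0.4}, {"linear": [0, 0, 0], "angular": [0, 0, -31], "gripper": -0.4}]}}

```text
time_s: 19.2
position: [0.5106, -0.1416, 0.1047]
tool_rot: [[-0.866, 0.5, -0.0], [0.5, 0.866, -0.001], [-0.0, -0.001, -1.0]]
ft_force: [-3.2, -0.4, 7.2]
grip_width: 0.0284
```

```bash
python3 tq.py
python3 - <<'E'
from h import *
im=env.get_image("wrist");cv2.imwrite("pics/w8.png",im["frame"])
E
```

```text
t 19.4 turned -15.04 Mz [0.005 0.068 0.003 0.005 0.048] mean 0.026 eff6 [0.0156 0.0364 0.0223 0.0175 0.0337] F [-2.5 -0.8  7.5] w 0.0281
```

View pics/w8.png

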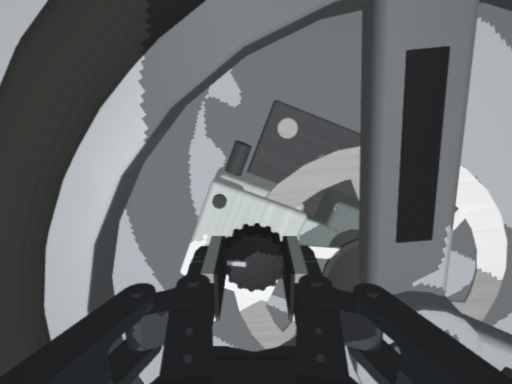

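The mark is still at (230,264) between the fingers, so the knob followed, and the torque stayed flat. Now release and lift straight up.

>>> {"api": "servo_tool", "payload": {"commands": [{"linear": [0, 0, 0], "angular": [0, 0, 0], "gripper": -0.2}, {"linear": [0, 0, 0], "angular": [0, 0, 0], "gripper": 0.0}, {"linear": [0, 0, 0], "angular": [0, 0, 0], "gripper": 0.1}, {"linear": [0, 0, 0], "angular": [0, 0, 0], "gripper": 0.1}, {"linear": [0, 0, -10], "angular": [0, 0, 0], "gripper": 0.1}, {"linear": [0, 0, -30], "angular": [0, 0, 0], "gripper": 0.1}, {"linear": [0, 0, -60], "angular": [0, 0, 0], "gripper": 0.1}, {"linear": [0, 0, -100], "angular": [0, 0, 0], "gripper": 0.1}, {"linear": [-30, 0, -139], "angular": [0, 0, 0], "gripper": 0.1}, {"linear": [-30, 0, -139], "angular": [0, 0, 0], "gripper": 0.1}, {"linear": [-30, 0, -139], "angular": [0, 0, 0], "gripper": 0.1}]}}

```text
time_s: 20.55
position: [0.537, -0.1562, 0.244]
tool_rot: [[-0.865, 0.501, 0.001], [0.501, 0.865, -0.001], [-0.001, 0.0, -1.0]]
ft_force: [-1.1, 0.3, 0.6]
grip_width: 0.047
```

```bash
python3 st.py
python3 - <<'E'
from h import *
s=env.observe();im=wristcam(env.get_image("wrist"),s);f=im["frame"]
cv2.imwrite("pics/w9.png",f)
# mark direction: bright px inside the knob top
K=np.array([.5115,-.1408])
def mark(im):
    f=im["frame"];g=f.mean(2)
    pts=[]
    for v in range(384):
        for u in range(512):
            pass
    return
a=cv2.imread("pics/w3raw.png")[110:200,205:300];b=f[80:230,150:330]
cv2.imwrite("pics/k9.png",np.hstack([cv2.resize(a,(390,370),interpolation=cv2.INTER_CUBIC),cv2.resize(b,(390,370),interpolation=cv2.INTER_CUBIC)]))
im=env.get_image("top");cv2.imwrite("pics/top9.png",cv2.resize(im["frame"][90:270,80:430],None,fx=2.28,fy=2.28,interpolation=cv2.INTER_CUBIC))
E
```

```text
t 20.55 M [0.026 0.021 0.028] F [-1.06  0.33  0.55] p [ 0.537  -0.1562  0.244 ] eff [-1.73600e-01 -4.76191e+01 -2.53858e+01 -7.60000e-03  4.16000e-02
 -1.90000e-03] q6 -88.2843674559258 w 0.04697592311260865 yaw 149.93251298341517
```

View pics/w9.png

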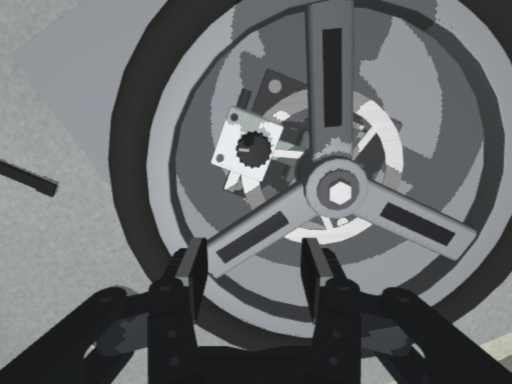

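View pics/top9.png

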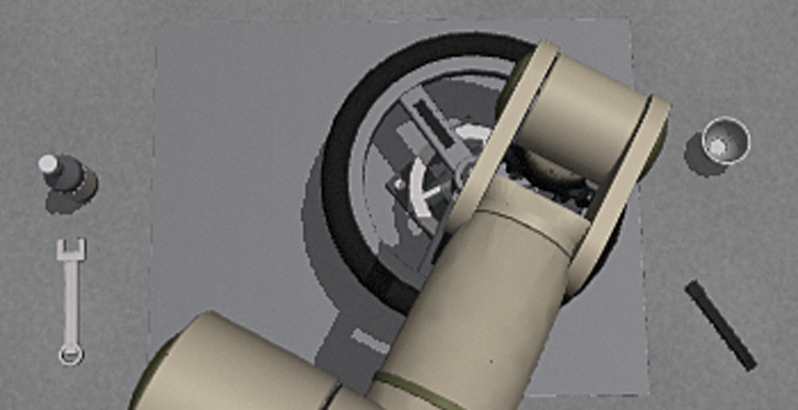

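The knob's mark at (243,149) still lies along the tool's axis at the −15° heading, so the release did not disturb it. The loose items are where they were. Handing in.

```bash
python3 -c "
from rig import env
print(env.close_job())"
```

```text
the job is handed in; nothing more can be done
None
```

I turned the wheel, nipped the pad on the disc and backed the knob off about an eighth of a turn. I then handed the job in at about 21 s of the 64 s; no verdict was reported.

- **Wheel:** I pushed a spoke about 60° clockwise. In the top picture the opening was centred over the knob to within about 2°.
- **Nip:** I gripped the knob at about 30 N and turned it clockwise to 40°. Touch came at about 30°, and the nip was an estimated 60–80 N, between the 25 N needed and the 140 N limit. On the way back the torque sloped above about 30° and was flat from 28° down to 16°, which fits that touch point. The slope, about 0.36 N m per rad on the way back, was below the stated 0.5, and the wrist torque was noisy, so touch is only certain to about 2–3°.
- **Back-off:** I turned the knob back to −15°, about 45° from first touch, which leaves roughly 1.0 mm of clearance. The allowed range is 0.3 to 1.6 mm.
- **Last checks:** After release the knob's index mark still stood at the −15° heading. The bottle, spanner, bowl and tyre lever looked unmoved in the top picture. The arm was clear of the wheel, with the force reading near zero.

One move call was refused because I left out the "angular" value; I sent it again and nothing was affected.

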